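# Put the bench bottles away in the graded rack, thickest to thinnest

### The job

Put the four things standing loose in the open middle of the bench, the jar, the ink bottle, the oil bottle and the glue stick, away in the steel bottle rack in order of thickness: the thickest in the widest hole, and so on along the row to the thinnest in the narrowest. Keep them upright and set each one right down on the rack's floor without dropping it. Leave the hand stamp and the small cardboard box beside them where they are.

Things in the scene. Friction and masses are not known exactly. Their poses are not given: they have to be found in the camera images.
- jar_mid (a point): Squat round paste jar with a green lid: 59 mm across, 70 mm tall, 0.16 kg, the thickest of the four; straight all the way up, the lid is the top 15 mm. Stands loose and upright in the open middle of the bench, right of the rack (any like it at the far back are part of the room). This point is on its axis, half-way up; z is up along the axis.
- ink_bottle_mid (a point): Squat round grey ink bottle with a black screw cap: 49 mm across, 90 mm tall, 0.10 kg, the second thickest; its side is straight up to 61 mm, then slopes in to the cap (25 mm across, top 9 mm). Stands loose and upright in the open middle of the bench, right of the rack (any like it at the far back are part of the room). This point is on its axis, half-way up; z is up along the axis.
- oil_bottle_mid (a point): Slim round black oil bottle with a red screw cap: 43 mm across, 105 mm tall, 0.07 kg, the third thickest; its side is straight up to 71 mm, then slopes in to the cap (22 mm across, top 11 mm). Stands loose and upright in the open middle of the bench, right of the rack (any like it at the far back are part of the room). This point is on its axis, half-way up; z is up along the axis.
- glue_stick_mid (a point): Upright round glue stick with a red cap: 26 mm across, 96 mm tall, 0.035 kg, the thinnest of the four; straight all the way up. Stands loose and upright in the open middle of the bench, right of the rack (any like it at the far back are part of the room). This point is on its axis, half-way up; z is up along the axis.
- bay_1: Place 1 of 4 in the grey steel bottle rack, at the wide end of the rack: a round hole 75 mm across in the rack's deck. Origin: centre of the hole, on the rack floor (4 mm above the bench) where the thing stands; deck top 18 mm above this origin, screw heads 20 mm. z up; y runs along the row towards the wide end. The rack is fixed; deck 321 mm long, 112 mm wide, nothing on it higher. Keep fingertips above the deck.
- bay_2: Place 2 of 4 in the grey steel bottle rack, next to it: a round hole 65 mm across in the rack's deck. Origin: centre of the hole, on the rack floor (4 mm above the bench) where the thing stands; deck top 18 mm above this origin, screw heads 20 mm. z up; y runs along the row towards the wide end. The rack is fixed; deck 321 mm long, 112 mm wide, nothing on it higher. Keep fingertips above the deck.
- bay_3: Place 3 of 4 in the grey steel bottle rack, next after that: a round hole 59 mm across in the rack's deck. Origin: centre of the hole, on the rack floor (4 mm above the bench) where the thing stands; deck top 18 mm above this origin, screw heads 20 mm. z up; y runs along the row towards the wide end. The rack is fixed; deck 321 mm long, 112 mm wide, nothing on it higher. Keep fingertips above the deck.
- bay_4: Place 4 of 4 in the grey steel bottle rack, at the narrow end: a round hole 42 mm across in the rack's deck. Origin: centre of the hole, on the rack floor (4 mm above the bench) where the thing stands; deck top 18 mm above this origin, screw heads 20 mm. z up; y runs along the row towards the wide end. The rack is fixed; deck 321 mm long, 112 mm wide, nothing on it higher. Keep fingertips above the deck.
- stamp_mid (a point): Bystander: hand stamp with a wooden grip, 84 mm tall, standing loose among the four on its black foot (24 x 56 mm). This point is half-way up. It stays where it is.
- sample_box_mid (a point): Bystander: small plain cardboard box, 52 x 79 mm and 36 mm tall, lying loose beyond the four. This point is at its centre, half-way up. It stays where it is.
There are look-alikes about, which are no part of the job. Leave any purple look-alike of the part that bears jar_mid alone.

How it is judged:
At the end, for the whole second after the job is handed in: Each of the four stands upright (within 0.1 rad), at rest and released in its own hole: axis within 11 mm of the hole's centre, foot on the rack's floor (within 6 mm). Hand stamp and small box are within 30 mm of where they started (horizontal distance between jar_mid and bay_1 below 0.011 m and z of jar_mid in the frame of bay_1 between 0.029 and 0.041 m and angle between each of jar_mid, ink_bottle_mid, oil_bottle_mid, glue_stick_mid's own z axis and vertical below 0.1 rad and linear speed of each of jar, ink_bottle, oil_bottle, glue_stick below 0.02 m/s and horizontal distance between ink_bottle_mid and bay_2 below 0.011 m and z of ink_bottle_mid in the frame of bay_2 between 0.039 and 0.051 m and horizontal distance between oil_bottle_mid and bay_3 below 0.011 m and z of oil_bottle_mid in the frame of bay_3 between 0.0465 and 0.0585 m and horizontal distance between glue_stick_mid and bay_4 below 0.011 m and z of glue_stick_mid in the frame of bay_4 between 0.042 and 0.054 m and distance of each of stamp_mid, sample_box_mid from where it was at the start of the episode below 0.03 m); the robot touches nothing.
It fails at once if one of the four is tipped over (angle between any of jar_mid, ink_bottle_mid, oil_bottle_mid, glue_stick_mid's own z axis and vertical above 0.6 rad).
It fails at once if one of the four is dropped into its place ((linear speed of jar above 0.6 m/s and horizontal distance between jar_mid and bay_1 below 0.02 m and z of jar_mid in the frame of bay_1 below 0.085 m) or (linear speed of ink_bottle above 0.6 m/s and horizontal distance between ink_bottle_mid and bay_2 below 0.02 m and z of ink_bottle_mid in the frame of bay_2 below 0.095 m) or (linear speed of oil_bottle above 0.6 m/s and horizontal distance between oil_bottle_mid and bay_3 below 0.02 m and z of oil_bottle_mid in the frame of bay_3 below 0.1025 m) or (linear speed of glue_stick above 0.6 m/s and horizontal distance between glue_stick_mid and bay_4 below 0.02 m and z of glue_stick_mid in the frame of bay_4 below 0.098 m)).
It fails at once if the hand stamp or the small box is shifted or knocked over (distance of any of stamp_mid, sample_box_mid from where it was at the start of the episode above 0.03 m).
It also fails if it takes over 99 s, if anything falls off the work surface, if the arm or the gripper's body presses on something with over 40 N, if the wrist force passes 120 N, or if a joint passes its speed limit or range.

### The arm

A 6-joint arm with a two-finger parallel gripper is mounted at the origin on a cart in front of the work surface, level with it; the furniture and walls round the work are solid. World frame = base frame: x ahead of the robot, y to its left, z up, the work surface at z = 0. Lengths are in m, angles in rad, forces in N, time in s.
With the tool pointing down it reaches from about 0.4 to 0.825 m from the base axis. Payload 7 kg.
Tool frame: the origin (TCP) lies midway between the tips of the shut fingers; the grasp point (between the pads) lies 19 mm behind it; z points along the fingers, x is the direction in which the jaws open and shut, and the axes are right-handed (so a half turn about z gives the same grasp; the last joint's range is limited). The gripper opens to 88 mm and grips with 3 to 60 N. Pads are 19 mm wide; open, the fingers measure 130 mm over their backs; the gripper's body (78 mm by 193 mm) begins 47 mm behind the grasp point.
Start: joints at [-1.057, 0.359, 0.012, 0, -1.224, -0.288], TCP at [0.151, -0.658, 0.227] pointing down, gripper open.
Joint ranges: [-3.07, 3.07], [-1.43, 2.12], [-1.02, 1.25], [-3.03, 1.67], [-3.05, -0], [-3.03, 3.03]. Speed limits (rad/s): [2.39, 2.39, 3.01, 3.14, 3.14, 3.14].

### API

Orientations are given as [roll, pitch, yaw] about the fixed x, y, z axes, in that order (R = Rz(yaw) Ry(pitch) Rx(roll)).
In Python, from station import status, eyes, workorder gives the robot as it stands.
- The arm moves only by the shell command python3 -m jog 'ROWS' [OPENING] [FORCE]. ROWS is JSON, a list of rows, each a list of 6 numbers: the shift along the world's x, y, z in mm, then the turn, a rotation vector about the world's x, y, z in rad. A call has 1 to 12 rows; each row shifts and turns the pose as measured when the row begins; what a row does not reach is not made up. A row lasts 1/10 s, in which the tool goes at most 50 mm and 8.59 degrees, less where a joint would pass 70% of its speed; a pose out of reach is approached as far as the arm can. A call with a gripper value outside its range is refused whole. OPENING is the opening, from 0 (shut) to 1 (fully open), set as the call begins (- or left out, the last holds). The fingers move at their own pace and stop on an object; FORCE is the grip in N (left out, the last holds). Time passes only in rows, so rows that do not move let the fingers close. It gives the time, the measured TCP pose, the force and the opening at its end, in the units of the state.
- status.get_state(): the state, without advancing time (a new reading comes with each control period).
- eyes.grab_frame(name): name is "scene" or "side" or "wrist"; returns the picture (420x560x3 uint8, blue, green, red); there is no depth.
- eyes.calibration(name): a dict with "camera_matrix" (3x3 intrinsics, pixels), "k1" (the pictures are not rectified: a ray, as slopes to the right and down, at radius r is drawn at 1 + k1 r^2 times it, then the intrinsics apply), "cam_to_world" (4x4, takes a point from camera to world coordinates); the wrist camera has in their place "hand_eye" (4x4, takes a point from camera to tool coordinates, whose origin is the TCP and whose axes are the tool frame's). Camera axes: x right, y up, looking along -z (the intrinsics and any distortion apply to the point x, -y, -z); pixel columns grow to the right and rows downward; lengths in m; the calibration is good to about 2 mm. A picture is of the moment at which its call begins: read the wrist's pose just before it. calibration takes no time and is no camera call.
- workorder.job_done(): hands the job in, once; it reports no verdict.
The state is a dict: "t": time; "q": joint angles; "qd": joint speeds; "joint_efforts": joint torques, N m; "eef_pos": TCP position; "ee_rot": TCP orientation; "force": force on the tool from outside, world axes, zero at the start; "moment": the same for the moment, N m; "width": finger opening in m.
Only numpy, scipy, OpenCV 4.12 (cv2) and the standard library are available. Lean on these libraries where they do the work, as an engineer would, in place of code of your own. Each camera call takes 0.05 s, during which the arm holds its last target. There are 200 camera calls.

## Working session

There is one attempt and no reset: what is moved stays moved. The work goes in short steps, Python scripts to look and compute and a shell command to move; the robot and the scene stay as the last step left them, time stands still between calls to the robot, and variables do not carry over. Pictures are saved under pics/ and viewed, about 12 in all and at most 16, crops included, and the job is handed in when it is done.

```bash
mkdir -p pics
cat > h.py <<'E'
import numpy as np, cv2
from station import status, eyes, workorder
from scipy.spatial.transform import Rotation as R
def T(name):
    c=eyes.calibration(name)
    if 'cam_to_world' in c: return c,np.array(c['cam_to_world'])
    s=status.get_state(); M=np.eye(4); M[:3,:3]=rot(s); M[:3,3]=s['eef_pos']
    return c,M@np.array(c['hand_eye'])
def rot(s):
    return R.from_euler('xyz',s['ee_rot']).as_matrix()
def ray(cT,u,v):
    c,M=cT; K=np.array(c['camera_matrix'])
    d=np.array([(u-K[0,2])/K[0,0],(v-K[1,2])/K[1,1]]); s=d.copy()
    for _ in range(30): s=d/(1+c['k1']*(s@s))
    w=M[:3,:3]@np.array([s[0],-s[1],-1]); return M[:3,3],w
def onz(cT,u,v,z):
    o,w=ray(cT,u,v); return o+w*(z-o[2])/w[2]
def proj(cT,p):
    c,M=cT; K=np.array(c['camera_matrix'])
    q=np.linalg.inv(M)@np.append(p,1); s=np.array([q[0],-q[1]])/-q[2]
    s=s*(1+c['k1']*(s@s)); return K[:2,:2]@s+K[:2,2]
E
python3 - <<'E'
from h import *
print(status.get_state())
for n in ("scene","side","wrist"):
    c=T(n); print(n,c[0]['camera_matrix'],c[0]['k1'],np.round(c[1],3))
    cv2.imwrite(f'pics/{n}0.png',eyes.grab_frame(n))
E
```

```text
{'t': 0.0, 'q': array([-1.05687746e+00,  3.59382868e-01,  1.10287794e-02, -3.65106512e-04,
       -1.22412222e+00, -2.88087879e-01]), 'qd': array([ 6.70043122e-04, -8.05258727e-04, -1.96221798e-04, -2.54413970e-05,
        1.16169719e-03, -4.47619916e-04]), 'joint_efforts': array([ 8.24567924e-04, -5.82715130e+01,  2.93059623e+01,  6.99720874e+00,
        6.83120350e-03, -2.33952396e-04]), 'eef_pos': array([ 0.15099066, -0.65736521,  0.22560952]), 'ee_rot': array([-3.14144437e+00, -1.70827111e-03,  1.79650285e+00]), 'force': array([-0.40163565, -0.34206342, -0.4830177 ]), 'moment': array([-0.03922329,  0.02264061, -0.04527993]), 'width': 0.08748089314536822}
scene [[500.61813939   0.         275.53560071]
 [  0.         500.61813939 204.89315008]
 [  0.           0.           1.        ]] -0.000271649885193319 [[ 0.42   0.407 -0.811 -0.475]
 [-0.908  0.198 -0.37  -0.468]
 [ 0.01   0.892  0.453  0.653]
 [ 0.     0.     0.     1.   ]]
side [[511.61047618   0.         285.59526151]
 [  0.         511.61047618 209.55834596]
 [  0.           0.           1.        ]] -0.19797559348398286 [[-0.995  0.033 -0.091  0.411]
 [-0.096 -0.438  0.894  1.24 ]
 [-0.01   0.898  0.439  0.666]
 [ 0.     0.     0.     1.   ]]
wrist [[320.92874297   0.         277.93628477]
 [  0.         320.92874297 202.72644095]
 [  0.           0.           1.        ]] -0.0416048098074136 [[-0.223 -0.935 -0.275  0.077]
 [ 0.975 -0.214 -0.064 -0.674]
 [ 0.001 -0.282  0.959  0.384]
 [ 0.     0.     0.     1.   ]]
```

View pics/scene0.png

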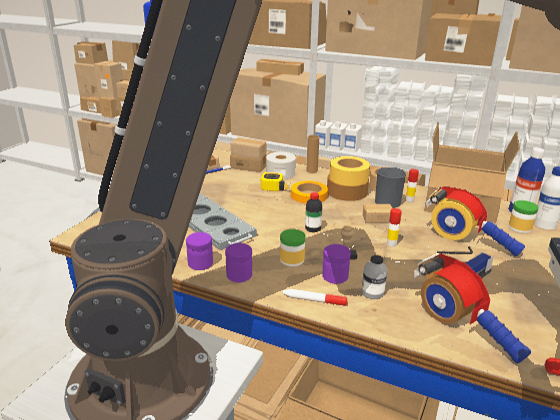

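View pics/side0.png

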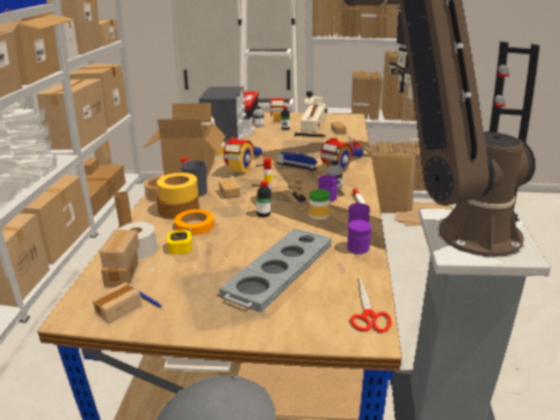

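The scene picture shows the jar at (292,247), ink (375,275), oil (314,212), glue (394,228), stamp (348,240), box (378,214), and purple look-alikes at (200,250), (239,262) and (336,263). In the side picture the rack spans (225–330, 232–303), with the wide end near that camera. I'll take closer crops of both.

Run:
```python
import cv2,numpy as np
a=cv2.imread('pics/scene0.png')[185:305,180:420]; b=cv2.imread('pics/side0.png')[150:310,200:360]
a=cv2.resize(a,None,fx=3.3,fy=3.3,interpolation=cv2.INTER_CUBIC);cv2.imwrite('pics/a.png',a)
cv2.imwrite('pics/b.png',cv2.resize(b,None,fx=3.7,fy=3.7,interpolation=cv2.INTER_CUBIC))
```

```text
(no output)
```

View pics/a.png

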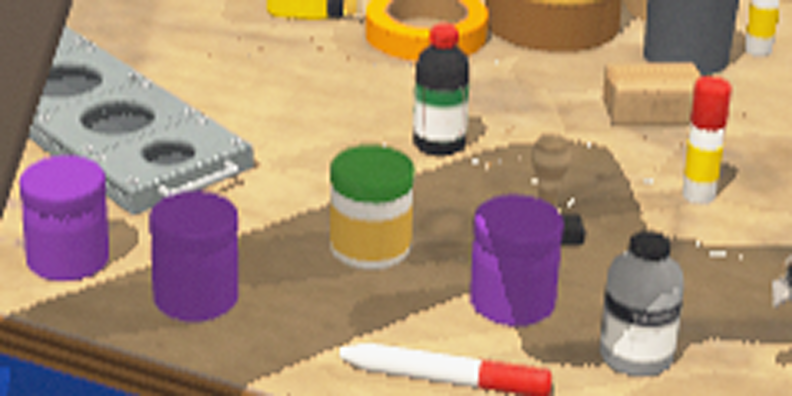

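View pics/b.png

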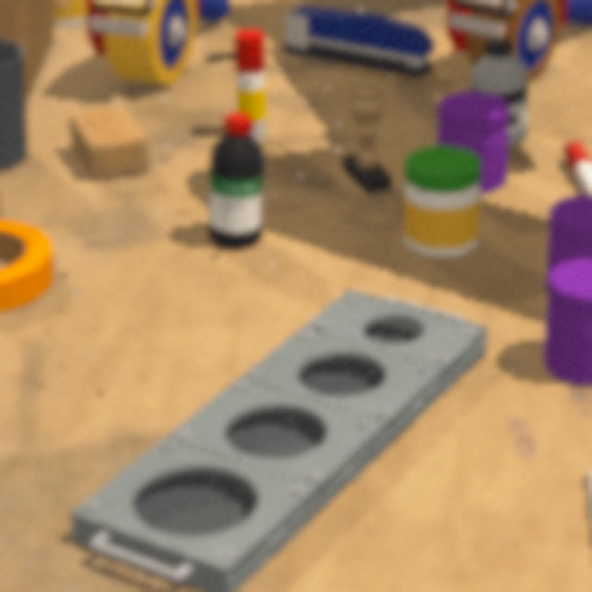

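Run:
```python
from h import *
A=T('scene');B=T('side')
fa=lambda u,v:((u+.5)/3.3-.5+180,(v+.5)/3.3-.5+185)
fb=lambda u,v:((u+.5)/3.7-.5+200,(v+.5)/3.7-.5+150)
O=dict(jar=(.07,(372,163),(443,163)),ink=(.09,(651,240),(499,46)),oil=(.105,(444,31),(238,119)),glue=(.096,(712,85),(251,34)),stamp=(.084,(552,141),(367,92)),box=(.036,(653,74),(107,130)),p1=(.07,(64,175),(585,278)),p2=(.07,(195,210),(585,215)),p3=(.07,(517,214),(473,108)))
for k,(z,a,b) in O.items(): print(k,np.round(onz(A,*fa(*a),z),3),np.round(onz(B,*fb(*b),z),3))
for k,(a,w) in dict(b1=((196,500),122),b2=((276,432),99),b3=((341,374),84),b4=((394,329),58)).items():
    p=onz(B,*fb(*a),.022);l=onz(B,*fb(a[0]-w/2,a[1]),.022);r=onz(B,*fb(a[0]+w/2,a[1]),.022);print(k,np.round(p,3),np.linalg.norm(r-l).round(3))
for q in ((117,117),(167,153)): print(np.round(onz(A,*fa(*q),.022),3))
```

```text
jar [ 0.452 -0.089  0.07 ] [ 0.449 -0.082  0.07 ]
ink [ 0.408 -0.297  0.09 ] [ 0.408 -0.285  0.09 ]
oil [ 0.605 -0.083  0.105] [ 0.605 -0.075  0.105]
glue [ 0.623 -0.286  0.096] [ 0.622 -0.283  0.096]
stamp [ 0.513 -0.2    0.084] [ 0.515 -0.187  0.084]
box [ 0.74  -0.218  0.036] [ 0.736 -0.205  0.036]
p1 [0.345 0.096 0.07 ] [0.346 0.099 0.07 ]
p2 [ 0.344 -0.007  0.07 ] [0.343 0.001 0.07 ]
p3 [ 0.432 -0.202  0.07 ] [ 0.428 -0.193  0.07 ]
b1 [0.581 0.312 0.022] 0.073
b2 [0.542 0.233 0.022] 0.063
b3 [0.507 0.158 0.022] 0.056
b4 [0.475 0.094 0.022] 0.04
[0.507 0.153 0.022]
[0.474 0.09  0.022]
```

Both cameras agree to about 1 cm, and the hole widths and spacing come out right. A yaw of 154° puts the jaws perpendicular to the rack row and also suits every grasp. I'll move to a survey pose above the group.

```bash
python3 -m jog '[[27,36,2,0,0,0.074],[27,36,2,0,0,0.074],[27,36,2,0,0,0.074],[27,36,2,0,0,0.074],[27,36,2,0,0,0.074],[27,36,2,0,0,0.074],[27,36,2,0,0,0.074],[27,36,2,0,0,0.074],[27,36,2,0,0,0.074],[27,36,2,0,0,0.074],[27,36,2,0,0,0.074],[27,36,2,0,0,0.074]]' 1 20
python3 -m jog '[[0,0,0,0,0,0.04],[0,0,0,0,0,0]]'
python3 - <<'E'
from h import *
s=status.get_state(); print(s['eef_pos'],s['ee_rot'])
c=T('wrist'); cv2.imwrite('pics/w1.png',eyes.grab_frame('wrist'))
for k,p in dict(jar=(.45,-.085,.07),ink=(.408,-.29,.09),oil=(.605,-.079,.105),glue=(.622,-.285,.096),stamp=(.514,-.194,.084)).items(): print(k,proj(c,p).round())
E
```

```text
t: 1.35
eef_pos: [0.4787, -0.2098, 0.2463]
ee_rot: [-3.14, -0.006, 2.711]
force: [0.3, -1.2, 0.9]
width: 0.0882
t: 1.55
eef_pos: [0.4819, -0.205, 0.2461]
ee_rot: [-3.141, -0.006, 2.761]
force: [0.3, -0.3, 0.0]
width: 0.0878
[ 0.48186487 -0.20503676  0.24612287] [-3.14082591 -0.00627511  2.7608485 ]
jar [341. 267.]
ink [317.  75.]
oil [217. 333.]
glue [114. 167.]
stamp [252. 206.]
```

View pics/w1.png

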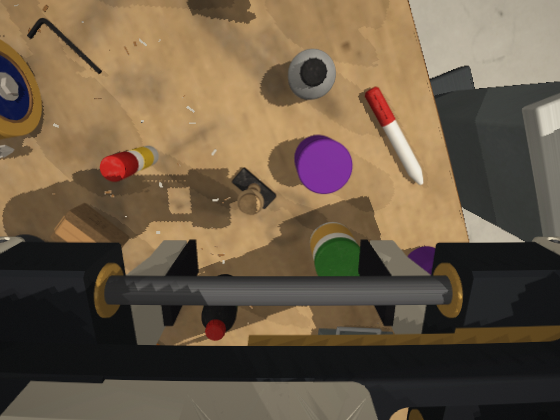

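The wrist view agrees with the predictions to within a few pixels (ink cap (314,72), glue top (116,166), oil cap (215,329), jar lid edges at left 315 and top 236). I'll refine with masks.

Run:
```python
from h import *
im=cv2.imread('pics/w1.png'); c=T('wrist'); hsv=cv2.cvtColor(im,cv2.COLOR_BGR2HSV)
def m(lo,hi,box):
    k=cv2.inRange(hsv,lo,hi); z=np.zeros_like(k); x0,y0,x1,y1=box; z[y0:y1,x0:x1]=k[y0:y1,x0:x1]
    n,l,st,ce=cv2.connectedComponentsWithStats(z); i=1+st[1:,4].argmax(); pts=np.argwhere(l==i)[:,::-1].astype(np.float32)
    return ce[i],st[i],cv2.minEnclosingCircle(pts)
for n,lo,hi,b,z in (('ink',(0,0,0),(180,255,60),(295,50,335,95),.09),('oil',(0,120,80),(8,255,255),(195,310,240,345),.105),('glue',(0,120,80),(8,255,255),(90,140,140,190),.09),('jar',(45,100,30),(80,255,255),(290,220,375,285),.07)):
    ce,st,ci=m(lo,hi,b); print(n,ce,st,ci,'xy',onz(c,*ce,z).round(4),onz(c,*ci[0],z).round(4))
print('glue top',onz(c,112,167,.096).round(4))
s=status.get_state();print(s['q'])
```

```text
ink [312.91141397  72.12606474] [300  58  27  29 587] ((313.0, 72.0), 14.4223051071167) xy [ 0.4104 -0.2938  0.09  ] [ 0.4103 -0.2939  0.09  ]
oil [214.39423077 330.19230769] [205 320  20  21 312] ((214.5370330810547, 329.9814758300781), 10.298967361450195) xy [ 0.6061 -0.0836  0.105 ] [ 0.6058 -0.0838  0.105 ]
glue [118.27927928 166.05743243] [100 151  38  31 888] ((118.5, 166.0), 19.448749542236328) xy [ 0.6202 -0.2849  0.09  ] [ 0.62   -0.2849  0.09  ]
jar [337.7310757  257.94820717] [ 315  238   45   38 1506] ((338.5, 261.0), 24.824481964111328) xy [ 0.4502 -0.0971  0.07  ] [ 0.4506 -0.0931  0.07  ]
glue top [ 0.6233 -0.2863  0.096 ]
[-0.02920343  0.09965964 -0.28271513 -0.00157014 -1.19438258 -0.35302999]
```

```bash
python3 -m jog '[[-8,29,0,0,0,-0.018],[-8,29,-10,0,0,-0.018],[-8,29,-40,0,0,-0.018],[-8,29,-40,0,0,-0.018],[0,0,-20,0.001,0.005,0],[0,0,0,0,0,0]]' 1 20
```

```text
t: 2.2
eef_pos: [0.4465, -0.0909, 0.1338]
ee_rot: [-3.14, -0.008, 2.666]
force: [0.1, 0.1, 0.5]
width: 0.0875
```

```bash
python3 -m jog '[[3,3,-25,-0.004,-0.007,0.022],[0,0,-30,0,0,0],[0,0,-25,0,0,0],[0,0,-20,0,0,0],[0,0,0,0,0,0]]' 1 20
```

```text
t: 2.7
eef_pos: [0.4534, -0.0921, 0.0365]
ee_rot: [3.14, 0.008, 2.678]
force: [-0.6, 0.2, 0.1]
width: 0.0876
```

```bash
python3 -m jog '[[-2,3,-4,0,0,0],[0,0,0,0,0,0]]' 1 20; python3 -m jog '[[0,0,0,0,0,0],[0,0,0,0,0,0],[0,0,0,0,0,0],[0,0,0,0,0,0],[0,0,0,0,0,0],[0,0,0,0,0,0]]' 0 20
```

```text
t: 2.9
eef_pos: [0.4528, -0.09, 0.0344]
ee_rot: [3.139, 0.01, 2.675]
force: [0.1, 0.6, 0.4]
width: 0.0878
t: 3.5
eef_pos: [0.4548, -0.0897, 0.0378]
ee_rot: [3.135, 0.015, 2.675]
force: [-0.7, -0.3, -1.7]
width: 0.0587
```

```bash
python3 -m jog '[[0,0,30,-0.002,0.015,0],[0,0,40,0,0,0],[5,15,40,0,0,0],[10,35,40,0,0,0],[14,42,30,0,0,0],[15,43,0,0,0,0],[15,43,0,0,0,0],[15,43,0,0,0,0],[15,43,0,0,0,0],[15,43,0,0,0,0],[15,43,0,0,0,0],[15,43,0,0,0,0]]' 0 20
python3 -m jog '[[12,30,0,0,0,0],[0,10,0,0,0,0],[0,0,0,0,0,0]]'
python3 - <<'E'
from h import *
s=status.get_state(); print(s['eef_pos'],s['ee_rot'],s['width'])
c=T('wrist'); cv2.imwrite('pics/w2.png',eyes.grab_frame('wrist'))
for p in ((.581,.307),(.542,.228),(.507,.153),(.475,.089)): print(proj(c,(*p,.022)).round())
E
```

```text
t: 4.7
eef_pos: [0.5838, 0.3093, 0.2199]
ee_rot: [-3.14, -0.003, 2.668]
force: [1.0, -0.0, -0.9]
width: 0.0584
t: 5.0
eef_pos: [0.596, 0.3562, 0.2154]
ee_rot: [-3.135, -0.005, 2.672]
force: [0.8, 0.5, -1.4]
width: 0.0586
[0.59601334 0.35616907 0.21537136] [-3.1352933  -0.00514878  2.67242576] 0.05856736700599068
[269. 134.]
[267.  46.]
[264. -47.]
[ 263. -133.]
```

View pics/w2.png

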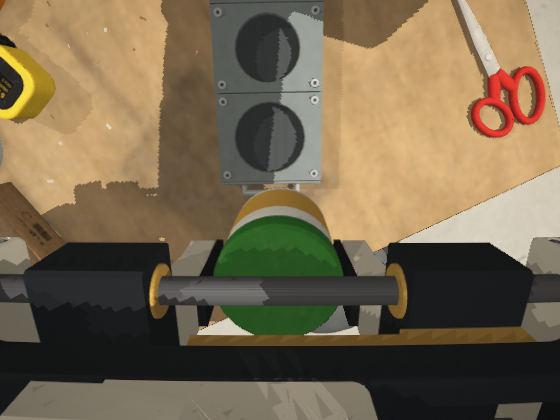

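Bay 1 shows at (269,136) and bay 2 at (267,48), against predictions of (269,134) and (267,46). The held jar's lid is centred near (280,275), spanning u 215–344 and v 214–336.

Run:
```python
from h import *
c=T('wrist'); s=status.get_state(); p=s['eef_pos']; z=p[2]-.036+.07
for q in ((269,136),(267,48)): print(onz(c,*q,.022).round(4))
d=onz(c,280,275,z)-p; Rm=rot(s); print('lid offs world',d.round(4),'tool',(Rm.T@d).round(4)); print('state',p,s['ee_rot'])
l=onz(c,215,275,z);r=onz(c,344,275,z);print('diam',np.linalg.norm(l-r), 'proj axis',proj(c,p+[0,0,.034]))
```

```text
[0.5813 0.3079 0.022 ]
[0.5427 0.2288 0.022 ]
lid offs world [-0.0036 -0.0054  0.034 ] tool [ 0.0009 -0.0066 -0.034 ]
state [0.59584267 0.35533944 0.21522552] [-3.13489974 -0.005347    2.67200405]
diam 0.056166353684334994 proj axis [278.32254484 288.02351715]
```

```bash
python3 -m jog '[[-7,-23,-20,0,0,0.016],[-7,-23,-30,-0.005,0.004,0],[0,0,-20,0,0,0],[0,0,-20,0,0,0],[0,0,0,0,0,0],[0,0,0,0,0,0]]' 0 20
```

```text
t: 5.65
eef_pos: [0.5794, 0.3001, 0.1255]
ee_rot: [-3.13, -0.006, 2.685]
force: [0.7, 0.8, -0.4]
width: 0.0586
```

```bash
python3 -m jog '[[3,10,-20,0.007,-0.01,0],[0,0,-20,0,0,0],[0,0,0,0,0,0],[0,0,0,0,0,0]]' 0 20
```

```text
t: 6.05
eef_pos: [0.5854, 0.3107, 0.092]
ee_rot: [3.135, 0.004, 2.684]
force: [0.0, -0.1, -0.7]
width: 0.0583
```

```bash
python3 -m jog '[[-3,-1,-15,0.003,0.006,0],[0,0,-15,0,0,0],[0,0,-5,0,0,0],[0,0,0,0,0,0]]' 0 20
python3 - <<'E'
from h import *
s=[status.get_state() for _ in range(3)]; print([x['eef_pos'].round(4) for x in s])
c=T('side'); im=eyes.grab_frame('side')
cv2.imwrite('pics/s3.png',cv2.resize(im[190:320,200:360],None,fx=3.7,fy=3.7,interpolation=cv2.INTER_CUBIC))
E
```

```text
t: 6.45
eef_pos: [0.5833, 0.3102, 0.0576]
ee_rot: [3.131, -0.001, 2.684]
force: [0.4, -0.2, -1.8]
width: 0.0585
[array([0.5833, 0.3102, 0.0576]), array([0.5833, 0.3102, 0.0576]), array([0.5833, 0.3102, 0.0576])]
```

View pics/s3.png

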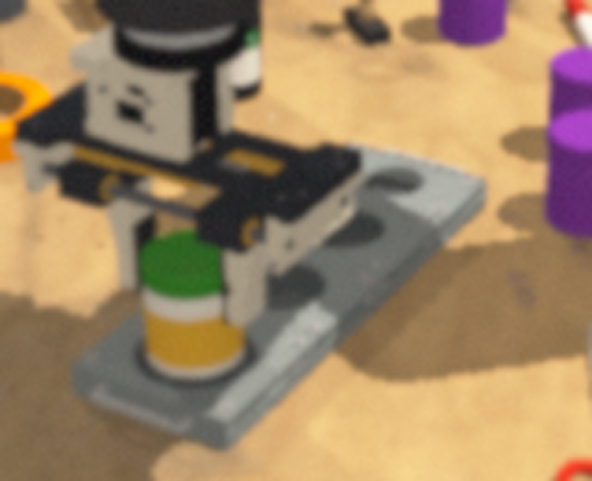

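The jar's foot, at about deck height, is centred over the wide hole. I'll lower it gently.

```bash
python3 -m jog '[[0,0,-6,0.008,0,0],[0,0,-6,0,0,0],[0,0,-4,0,0,0],[0,0,0,0,0,0]]' 0 20;  python3 -m jog '[[0,0,-3,0,0,0],[0,0,-2,0,0,0]]' 0 20
```

```text
t: 6.9
eef_pos: [0.5842, 0.3113, 0.0419]
ee_rot: [3.12, -0.004, 2.685]
force: [-1.2, 0.9, 2.2]
width: 0.0584
t: 7.1
eef_pos: [0.5843, 0.313, 0.041]
ee_rot: [3.117, -0.003, 2.687]
force: [-7.0, -2.8, 15.4]
width: 0.0584
```

```bash
python3 -m jog '[[0,0,1,-0.01,0.005,0],[0,0,0,0,0,0]]' 0 20; python3 -m jog '[[0,0,0,0,0,0],[0,0,0,0,0,0],[0,0,0,0,0,0],[0,0,0,0,0,0]]' 1 20
```

```text
t: 7.3
eef_pos: [0.5845, 0.3133, 0.0429]
ee_rot: [3.128, -0.002, 2.687]
force: [-0.7, 0.2, -1.2]
width: 0.0584
t: 7.7
eef_pos: [0.5848, 0.3132, 0.0421]
ee_rot: [3.128, -0.002, 2.687]
force: [0.7, 0.6, 0.1]
width: 0.0843
```

```bash
python3 -m jog '[[0,0,25,-0.012,0.006,0],[0,0,40,0,0,0],[0,0,45,0,0,0],[0,0,45,0,0,0],[-2,-9,20,0,0,0],[0,0,0,0,0,0]]' 1 20
python3 - <<'E'
from h import *
s=status.get_state(); print(s['eef_pos'],s['ee_rot'])
c=T('wrist'); cv2.imwrite('pics/w4.png',eyes.grab_frame('wrist'))
print(proj(c,(.581,.308,.074)))
for p in ((.543,.229),(.507,.153),(.475,.089)): print(proj(c,(*p,.022)).round())
E
```

```text
t: 8.3
eef_pos: [0.581, 0.3015, 0.2212]
ee_rot: [-3.136, -0.004, 2.686]
force: [-0.3, 0.3, 0.1]
width: 0.0875
[0.58095225 0.30150203 0.22121165] [-3.13594054 -0.00381015  2.68607888]
[280.17591809 195.71238224]
[279. 104.]
[278.  18.]
[279. -63.]
```

View pics/w4.png

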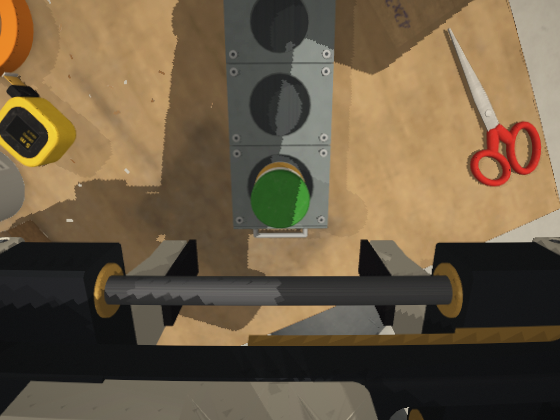

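The jar's lid is centred at (280,198) against an expected (280,196), so it is seated in bay 1. Bay 2 matches its estimate exactly. Next the ink bottle.

```bash
python3 -m jog '[[-13,-46,0,0,0,0],[-13,-46,0,0,0,0],[-13,-46,0,0,0,0],[-13,-46,0,0,0,0],[-13,-46,0,0,0,0],[-13,-46,0,0,0,0],[-13,-46,0,0,0,0],[-13,-46,0,0,0,0],[-13,-46,0,0,0,0],[-13,-46,0,0,0,0],[-13,-46,0,0,0,0],[-13,-46,0,0,0,0]]' 1 20;python3 -m jog '[[-8,-20,0,0,0,0],[0,0,0,0,0,0]]'
```

```text
t: 9.55
eef_pos: [0.4101, -0.2637, 0.2026]
ee_rot: [-3.123, -0.02, 2.694]
force: [1.5, 0.0, 0.2]
width: 0.0879
t: 9.75
eef_pos: [0.3984, -0.2881, 0.1995]
ee_rot: [-3.122, -0.026, 2.688]
force: [0.2, 0.3, -0.9]
width: 0.0878
```

```bash
python3 -m jog '[[6,-2,-20,0.006,-0.032,0],[5,-2,-20,0,0,0],[0,0,-20,0,0,0],[0,0,0,0,0,0]]'
python3 - <<'E'
from h import *
s=status.get_state(); c=T('wrist'); im=eyes.grab_frame('wrist'); cv2.imwrite('pics/w5.png',im)
print(s['eef_pos'],s['ee_rot'],proj(c,(.41,-.293,.09)))
E
```

```text
t: 10.15
eef_pos: [0.4078, -0.2911, 0.1339]
ee_rot: [3.141, -0.004, 2.685]
force: [0.2, -0.1, 0.1]
width: 0.0873
[ 0.40784773 -0.29111217  0.13390425] [ 3.14112347 -0.00350173  2.6850622 ] [273.5572523  225.16892032]
```

View pics/w5.png

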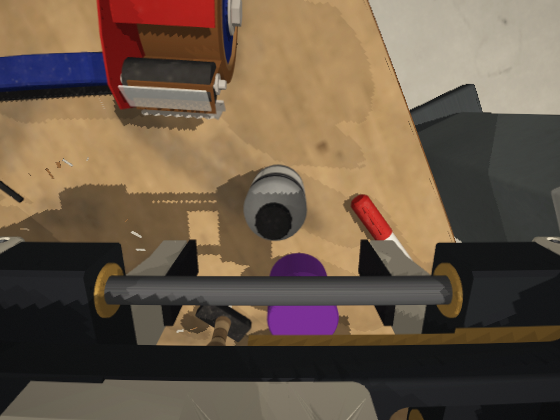

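The cap is at (273,222), about 1.5 mm from the estimate, and the fingers have clear room. Going down.

```bash
python3 -m jog '[[2,-3,-25,0,0,0],[0,0,-25,0,0,0],[0,0,-25,0,0,0],[0,0,-18,0,0,0],[0,0,0,0,0,0]]'
```

```text
t: 10.7
eef_pos: [0.4156, -0.2938, 0.0444]
ee_rot: [3.141, 0.006, 2.69]
force: [-0.4, -0.5, -0.3]
width: 0.0875
```

```bash
python3 -m jog '[[-6,-1,-8,0,0,0],[0,0,-3,0,0,0],[0,0,0,0,0,0]]' 1 15;python3 -m jog '[[0,0,0,0,0,0],[0,0,0,0,0,0],[0,0,0,0,0,0],[0,0,0,0,0,0],[0,0,0,0,0,0],[0,0,0,0,0,0]]' 0 15
```

```text
t: 11.0
eef_pos: [0.4114, -0.2949, 0.0355]
ee_rot: [3.141, 0.009, 2.692]
force: [0.0, 0.2, 0.3]
width: 0.0876
t: 11.6
eef_pos: [0.4125, -0.2954, 0.0377]
ee_rot: [3.141, 0.013, 2.692]
force: [0.2, 0.4, -0.0]
width: 0.0478
```

```bash
python3 -m jog '[[0,0,30,-0.006,-0.011,0],[0,0,40,0,0,0],[0,0,45,0,0,0],[4,15,40,0,0,0],[8,33,15,0,0,0],[11,43,0,0,0,0],[11,43,0,0,0,0],[11,43,0,0,0,0],[11,43,0,0,0,0],[11,43,0,0,0,0],[11,43,0,0,0,0],[11,43,0,0,0,0]]' 0 15;python3 -m jog '[[11,43,0,0,0,0],[11,43,0,0,0,0],[11,43,0,0,0,0],[6,20,0,0,0,0],[0,0,0,0,0,0]]'
```

```text
t: 12.8
eef_pos: [0.498, 0.0641, 0.214]
ee_rot: [3.137, 0.023, 2.682]
force: [1.7, -1.2, -1.0]
width: 0.0483
t: 13.3
eef_pos: [0.5373, 0.2248, 0.2121]
ee_rot: [3.138, 0.022, 2.687]
force: [-0.7, -0.6, -1.5]
width: 0.0478
```

```bash
python3 -m jog '[[6,4,-10,0.01,0.02,0],[0,0,-30,0,0,0],[0,0,-30,0,0,0],[0,0,-20,0,0,0],[0,0,-10,0,0,0],[0,0,0,0,0,0]]' 0 15
python3 - <<'E'
from h import *
s=status.get_state(); c=T('wrist'); im=eyes.grab_frame('wrist'); cv2.imwrite('pics/w6.png',im)
p=s['eef_pos'];print(p,s['ee_rot'],'cap exp',proj(c,p+[0,0,.09-.037]))
E
```

```text
t: 13.9
eef_pos: [0.542, 0.2251, 0.1085]
ee_rot: [3.139, -0.002, 2.686]
force: [-0.0, -0.3, -0.7]
width: 0.0478
[0.54200663 0.22513775 0.10853043] [ 3.13914761e+00 -2.05588030e-03  2.68613681e+00] cap exp [278.22294466 315.22432528]
```

View pics/w6.png

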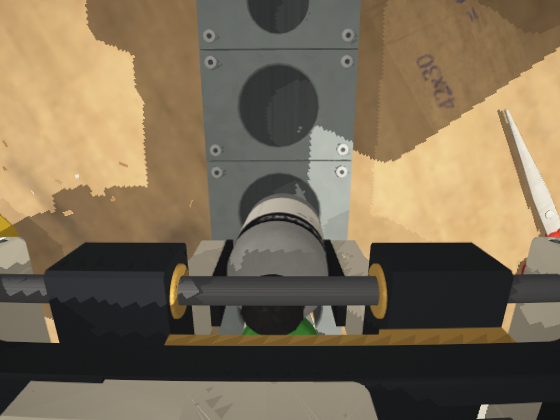

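The bottle and the hole share column 278. I'll shift a few mm along the row and lower it.

```bash
python3 -m jog '[[2,6,-10,0,0,0],[0,0,-20,0,0,0],[0,0,-15,0,0,0],[0,0,0,0,0,0]]' 0 15
python3 - <<'E'
from h import *
s=status.get_state(); c=T('side'); im=eyes.grab_frame('side'); print(s['eef_pos'],s['ee_rot'])
cv2.imwrite('pics/s7.png',cv2.resize(im[190:310,210:350],None,fx=4,fy=4,interpolation=cv2.INTER_CUBIC))
E
```

```text
t: 14.35
eef_pos: [0.5477, 0.234, 0.0671]
ee_rot: [3.13, 0.003, 2.686]
force: [0.7, -0.3, -0.3]
width: 0.0481
[0.54771713 0.23403998 0.06705598] [3.13009974e+00 2.80480357e-03 2.68632708e+00]
```

View pics/s7.png

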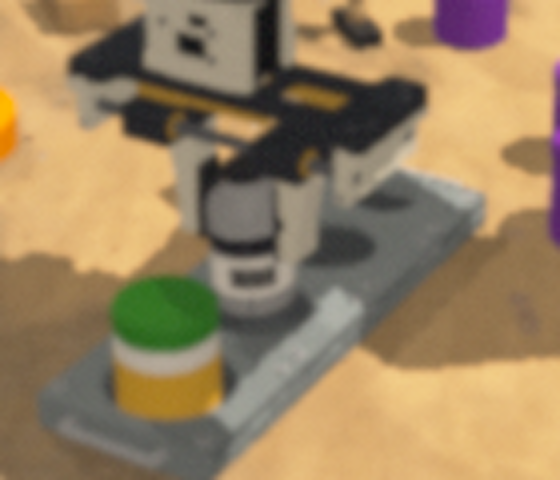

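```bash
python3 -m jog '[[-4,-3,-1,-0.01,0.005,0],[0,0,-5,0,0,0],[0,0,-5,0,0,0],[0,0,0,0,0,0]]' 0 15; python3 -m jog '[[0,0,-3,0,0,0],[0,0,-3,0,0,0]]'
```

```text
t: 14.8
eef_pos: [0.5456, 0.2327, 0.0596]
ee_rot: [3.137, 0.006, 2.687]
force: [-0.7, -0.6, -0.2]
width: 0.0481
t: 15.0
eef_pos: [0.546, 0.233, 0.0539]
ee_rot: [3.135, 0.007, 2.688]
force: [-0.1, -0.1, -0.8]
width: 0.0479
```

```bash
python3 -m jog '[[-2,-2,-4,0,0,0],[0,0,-4,0,0,0],[0,0,0,0,0,0]]' 0 15; python3 -m jog '[[0,0,-3,0,0,0],[0,0,-2,0,0,0]]'
```

```text
t: 15.3
eef_pos: [0.5436, 0.2306, 0.0446]
ee_rot: [3.136, 0.006, 2.687]
force: [0.6, -0.1, -1.4]
width: 0.0482
t: 15.5
eef_pos: [0.5435, 0.2311, 0.0407]
ee_rot: [3.136, 0.006, 2.688]
force: [-13.4, 2.2, 23.5]
width: 0.0477
```

```bash
python3 -m jog '[[0,0,1,0,0,0],[0,0,0,0,0,0]]' 0 15; python3 -m jog '[[0,0,0,0,0,0],[0,0,0,0,0,0],[0,0,0,0,0,0],[0,0,0,0,0,0]]' 1; python3 -m jog '[[0,0,25,0,0,0],[0,0,40,0,0,0],[0,0,45,0,0,0],[0,0,45,0,0,0],[0,0,0,0,0,0]]' 1
python3 - <<'E'
from h import *
s=status.get_state(); c=T('wrist'); im=eyes.grab_frame('wrist'); cv2.imwrite('pics/w8.png',im)
print(s['eef_pos'],s['ee_rot'],proj(c,(.543,.229,.094)),proj(c,(.507,.153,.022)),proj(c,(.475,.089,.022)))
E
```

```text
t: 15.7
eef_pos: [0.5436, 0.2316, 0.0422]
ee_rot: [3.135, 0.006, 2.688]
force: [0.1, -0.2, -1.8]
width: 0.0476
t: 16.1
eef_pos: [0.544, 0.2316, 0.042]
ee_rot: [3.134, 0.007, 2.688]
force: [0.4, -0.0, 0.5]
width: 0.0743
t: 16.6
eef_pos: [0.5425, 0.2296, 0.2007]
ee_rot: [3.14, 0.006, 2.688]
force: [-0.6, 0.6, -0.3]
width: 0.0873
[0.54250305 0.22955404 0.20067419] [3.13967142 0.00551576 2.68768739] [277.77917993 199.9659437 ] [277.16507958  99.73967539] [277.81002337  21.5717059 ]
```

View pics/w8.png

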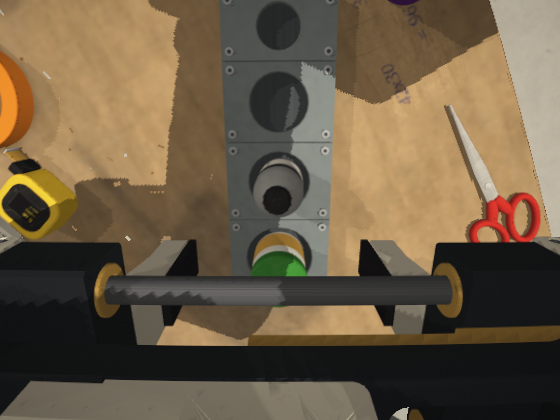

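The ink cap is at (277,200) against an expected (278,200), so it is seated. Bays 3 and 4 show at (279,102) and (279,26). Next the oil bottle.

```bash
python3 - <<'E'
from h import *
c=T('wrist')
for q in ((279,102),(279,26)): print(onz(c,*q,.022).round(4))
E
python3 -m jog '[[8,-39,0,0.002,0.005,0],[8,-39,0,0,0,0],[8,-39,0,0,0,0],[8,-39,0,0,0,0],[8,-39,0,0,0,0],[8,-39,0,0,0,0],[8,-39,0,0,0,0],[8,-35,0,0,0,0],[0,0,0,0,0,0]]' 1 15
```

```text
[0.5042 0.155  0.022 ]
[0.4738 0.0927 0.022 ]
t: 17.55
eef_pos: [0.6015, -0.0899, 0.1878]
ee_rot: [-3.135, -0.012, 2.691]
force: [-0.5, 0.9, -0.9]
width: 0.0873
```

```bash
python3 -m jog '[[4,6,-10,0.001,-0.014,0],[0,0,-15,0,0,0],[0,0,-10,0,0,0],[0,0,0,0,0,0]]' 1 15
python3 - <<'E'
from h import *
s=status.get_state(); c=T('wrist'); im=eyes.grab_frame('wrist'); cv2.imwrite('pics/w9.png',im)
hsv=cv2.cvtColor(im,cv2.COLOR_BGR2HSV); k=cv2.inRange(hsv,(0,120,60),(8,255,255))
n,l,st,ce=cv2.connectedComponentsWithStats(k)
for i in range(1,n):
    if st[i,4]>100: print(ce[i].round(1),st[i],onz(c,*ce[i],.105).round(4))
print(s['eef_pos'],s['ee_rot'],proj(c,(.606,-.083,.105)))
E
```

```text
t: 17.95
eef_pos: [0.6034, -0.0853, 0.1471]
ee_rot: [-3.139, -0.005, 2.686]
force: [-0.4, -0.0, -0.5]
width: 0.0878
[275.2 234.1] [259 218  34  33 867] [ 0.607  -0.0816  0.105 ]
[ 0.60339889 -0.0852856   0.14708008] [-3.13941151 -0.00500399  2.68625776] [275.60359898 231.80593602]
```

```bash
python3 -m jog '[[3,3,-25,0,0,0],[0,0,-25,0,0,0],[0,0,-20,0,0,0],[0,0,-15,0,0,0],[0,0,0,0,0,0]]' 1 12
```

```text
t: 18.5
eef_pos: [0.6093, -0.0805, 0.0637]
ee_rot: [3.141, 0.001, 2.69]
force: [-0.5, -0.5, 0.4]
width: 0.0878
```

```bash
python3 -m jog '[[-2,-2,-8,0,0,0],[0,0,-8,0,0,0],[0,0,0,0,0,0]]' 1 12;python3 -m jog '[[0,0,0,0,0,0],[0,0,0,0,0,0],[0,0,0,0,0,0],[0,0,0,0,0,0],[0,0,0,0,0,0],[0,0,0,0,0,0]]' 0 12
```

```text
t: 18.8
eef_pos: [0.6088, -0.0821, 0.049]
ee_rot: [3.14, 0.004, 2.691]
force: [-0.6, 0.2, -0.6]
width: 0.088
t: 19.4
eef_pos: [0.6102, -0.0821, 0.0512]
ee_rot: [3.138, 0.007, 2.691]
force: [0.1, 0.5, 0.4]
width: 0.0452
```

```bash
python3 -m jog '[[0,0,0,0,0,0],[0,0,0,0,0,0],[0,0,0,0,0,0]]' 0 15
```

```text
t: 19.7
eef_pos: [0.6101, -0.0821, 0.0513]
ee_rot: [3.138, 0.007, 2.691]
force: [0.8, 0.7, -0.4]
width: 0.0406
```

```bash
python3 -m jog '[[0,0,0,0,0,0],[0,0,0,0,0,0]]' 0 15; python3 -m jog '[[0,0,0,0,0,0],[0,0,0,0,0,0],[0,0,0,0,0,0]]' 1 15;  python3 -m jog '[[0,0,-6,0,0,0],[0,0,-1,0,0,0],[0,0,0,0,0,0]]' 1 15
```

```text
t: 19.9
eef_pos: [0.6101, -0.0821, 0.0513]
ee_rot: [3.138, 0.007, 2.691]
force: [-0.4, 0.3, -0.2]
width: 0.0404
t: 20.2
eef_pos: [0.6101, -0.0821, 0.0512]
ee_rot: [3.138, 0.007, 2.691]
force: [-0.4, 0.2, 0.4]
width: 0.0588
t: 20.5
eef_pos: [0.6101, -0.0821, 0.0435]
ee_rot: [3.138, 0.007, 2.691]
force: [0.6, 0.1, -0.1]
width: 0.0828
```

```bash
python3 -m jog '[[0,0,0,0,0,0],[0,0,0,0,0,0],[0,0,0,0,0,0],[0,0,0,0,0,0],[0,0,0,0,0,0],[0,0,0,0,0,0],[0,0,0,0,0,0],[0,0,0,0,0,0]]' 0 12
```

```text
t: 21.3
eef_pos: [0.6101, -0.0821, 0.0435]
ee_rot: [3.138, 0.007, 2.691]
force: [0.3, 1.2, -0.7]
width: 0.0407
```

```bash
python3 -m jog '[[0,0,25,0.003,0.006,0],[0,0,40,0,0,0],[0,0,45,0,0,0],[-13,30,40,0,0,0],[-18,41,0,0,0,0],[-18,41,0,0,0,0],[-18,41,0,0,0,0],[-18,41,0,0,0,0],[-14,32,0,0,0,0],[0,0,0,0,0,0]]' 0 12
```

```text
t: 22.3
eef_pos: [0.5052, 0.149, 0.1971]
ee_rot: [3.136, -0.003, 2.686]
force: [1.0, -0.5, 0.1]
width: 0.0404
```

```bash
python3 -m jog '[[1,5,-20,-0.006,0.002,0],[0,0,-30,0,0,0],[0,0,-25,0,0,0],[0,0,-10,0,0,0],[0,0,0,0,0,0]]' 0 12
python3 - <<'E'
from h import *
s=status.get_state(); c=T('wrist'); im=eyes.grab_frame('wrist'); cv2.imwrite('pics/w10.png',im)
p=s['eef_pos'];print(p,s['ee_rot'],'cap exp',proj(c,p+[0,0,.105-.0435]),'b4',proj(c,(.474,.09,.022)),'b3',proj(c,(.506,.154,.022)))
E
```

```text
t: 22.8
eef_pos: [0.5062, 0.1554, 0.1113]
ee_rot: [3.139, -0.0, 2.69]
force: [0.7, 0.2, -0.5]
width: 0.0406
[0.50618605 0.1553643  0.11130459] [ 3.13899088e+00 -1.34483372e-04  2.68973384e+00] cap exp [277.97529398 329.79224146] b4 [278.37703085 112.76208206] b3 [277.35100095 204.60605161]
```

View pics/w10.png

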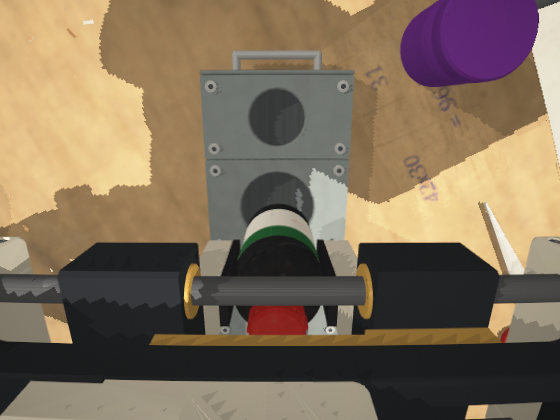

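Bay 3 (centre about (277,208)) and the bottle line up. Bay 4 is at (276,115), within 1–2 mm of the estimate. Lowering.

```bash
python3 -m jog '[[1,1,-15,0,0,0],[0,0,-15,0,0,0],[0,0,-10,0,0,0],[0,0,0,0,0,0]]' 0 12
```

```text
t: 23.25
eef_pos: [0.5112, 0.1576, 0.076]
ee_rot: [3.132, 0.005, 2.689]
force: [-0.4, -0.0, -0.4]
width: 0.0409
```

```bash
python3 -m jog '[[0,0,0,0,0,0]]' 0 12
```

```text
t: 23.35
eef_pos: [0.5118, 0.1577, 0.0769]
ee_rot: [3.131, 0.006, 2.69]
force: [0.2, -0.7, 0.2]
width: 0.0407
```

```bash
python3 -m jog '[[-5,-1,-4,-0.009,0.004,0],[0,0,-6,0,0,0],[-1,0,-5,0,0,0],[0,0,0,0,0,0]]' 0 12
```

```text
t: 23.75
eef_pos: [0.5062, 0.1573, 0.0628]
ee_rot: [3.139, 0.008, 2.69]
force: [0.7, -0.4, 0.1]
width: 0.0404
```

```bash
python3 -m jog '[[0,-1,-5,0,0,0],[0,0,-5,0,0,0],[0,0,0,0,0,0]]' 0 12;python3 -m jog '[[0,0,-3,0,0,0],[0,0,-2,0,0,0]]'
```

```text
t: 24.05
eef_pos: [0.5062, 0.1562, 0.0519]
ee_rot: [3.139, 0.008, 2.69]
force: [0.0, -0.6, -0.8]
width: 0.0405
t: 24.25
eef_pos: [0.5065, 0.1564, 0.047]
ee_rot: [3.139, 0.008, 2.69]
force: [-6.8, 1.0, 16.8]
width: 0.0407
```

Contact comes at the expected height (0.047). I'll release and go up.

```bash
python3 -m jog '[[0,0,1,0,0,0],[0,0,0,0,0,0]]' 0 12; python3 -m jog '[[0,0,0,0,0,0],[0,0,0,0,0,0],[0,0,0,0,0,0],[0,0,0,0,0,0],[0,0,0,0,0,0]]' 1; python3 -m jog '[[0,0,20,0,0,0],[0,0,40,0,0,0],[0,0,45,0,0,0],[0,0,45,0,0,0],[0,0,0,0,0,0]]' 1
python3 - <<'E'
from h import *
s=status.get_state(); c=T('wrist'); im=eyes.grab_frame('wrist'); cv2.imwrite('pics/w11.png',im)
hsv=cv2.cvtColor(im,cv2.COLOR_BGR2HSV); k=cv2.inRange(hsv,(0,120,60),(8,255,255))
n,l,st,ce=cv2.connectedComponentsWithStats(k)
for i in range(1,n):
    if st[i,4]>100: print(ce[i].round(1),st[i],onz(c,*ce[i],.109).round(4))
print(s['eef_pos'],s['ee_rot'],proj(c,(.506,.154,.109)))
E
```

```text
t: 24.45
eef_pos: [0.5067, 0.1566, 0.048]
ee_rot: [3.139, 0.008, 2.69]
force: [-0.9, 0.3, -0.7]
width: 0.0406
t: 24.95
eef_pos: [0.5069, 0.1566, 0.0481]
ee_rot: [3.138, 0.009, 2.69]
force: [-0.2, 0.9, -0.9]
width: 0.0753
t: 25.45
eef_pos: [0.5051, 0.1549, 0.2023]
ee_rot: [-3.14, 0.007, 2.69]
force: [0.3, 0.2, -0.6]
width: 0.0876
[281.4 205.9] [268 193  28  27 585] [0.5034 0.1564 0.109 ]
[0.50514481 0.15487792 0.20228019] [-3.14032735  0.00691789  2.69026406] [277.28105072 204.6604538 ]
```

The oil bottle is within about 4 mm of bay 3's centre. Now the glue stick.

```bash
python3 -m jog '[[12,-44,0,0.003,0.006,0],[12,-44,0,0,0,0],[12,-44,0,0,0,0],[12,-44,0,0,0,0],[12,-44,0,0,0,0],[12,-44,0,0,0,0],[12,-44,0,0,0,0],[12,-44,0,0,0,0],[12,-44,0,0,0,0],[5,-20,0,0,0,0],[0,0,0,0,0,0]]' 1 10
python3 - <<'E'
from h import *
s=status.get_state(); c=T('wrist'); im=eyes.grab_frame('wrist'); cv2.imwrite('pics/w12.png',im)
hsv=cv2.cvtColor(im,cv2.COLOR_BGR2HSV); k=cv2.inRange(hsv,(0,120,60),(8,255,255))
n,l,st,ce=cv2.connectedComponentsWithStats(k)
for i in range(1,n):
    if st[i,4]>100: print(ce[i].round(1),st[i],onz(c,*ce[i],.09).round(4))
print(s['eef_pos'],s['ee_rot'],proj(c,(.622,-.286,.096)))
E
```

```text
t: 26.6
eef_pos: [0.6133, -0.2767, 0.1876]
ee_rot: [-3.135, -0.017, 2.695]
force: [-1.3, 0.6, -0.6]
width: 0.0873
[ 34.7 105.7] [   0   27   90  186 9704] [ 0.7474 -0.4306  0.09  ]
[528.5 108.7] [511  87  36  45 930] [ 0.397  -0.2601  0.09  ]
[260.1 199.7] [244 181  32  38 980] [ 0.6234 -0.286   0.09  ]
[ 0.61332645 -0.2767341   0.18761068] [-3.13515553 -0.01650262  2.69465931] [261.43961933 200.93361689]
```

```bash
python3 -m jog '[[5,-5,-10,-0.001,-0.018,0],[5,-4,-15,0,0,0],[0,0,-25,0,0,0],[0,0,-10,0,0,0],[0,0,0,0,0,0]]' 1 10
```

```text
t: 27.15
eef_pos: [0.6219, -0.2809, 0.122]
ee_rot: [3.141, -0.005, 2.697]
force: [0.1, 0.5, -0.2]
width: 0.0879
```

```bash
python3 -m jog '[[0,-5,-20,0,0,0],[0,0,-20,0,0,0],[0,0,-20,0,0,0],[0,0,-7,0,0,0],[0,0,0,0,0,0]]' 1 10
```

```text
t: 27.65
eef_pos: [0.6246, -0.2841, 0.0571]
ee_rot: [-3.142, -0.001, 2.702]
force: [-0.5, 0.3, 0.6]
width: 0.0876
```

```bash
python3 -m jog '[[-2,-2,-6,0,0,-0.012],[0,0,-6,0,0,0],[0,0,0,0,0,0]]' 1 10;python3 -m jog '[[0,0,0,0,0,0],[0,0,0,0,0,0],[0,0,0,0,0,0],[0,0,0,0,0,0],[0,0,0,0,0,0],[0,0,0,0,0,0],[0,0,0,0,0,0],[0,0,0,0,0,0],[0,0,0,0,0,0],[0,0,0,0,0,0],[0,0,0,0,0,0]]' 0 10
```

```text
t: 27.95
eef_pos: [0.6242, -0.2863, 0.0473]
ee_rot: [3.141, 0.003, 2.69]
force: [0.5, 0.2, 0.2]
width: 0.0876
t: 29.05
eef_pos: [0.6251, -0.2866, 0.049]
ee_rot: [3.141, 0.005, 2.69]
force: [0.6, -0.5, -0.1]
width: 0.0261
```

```bash
python3 -m jog '[[0,0,25,0.002,0.005,0],[0,0,40,0,0,0],[0,0,45,0,0,0],[-9,22,40,0,0,0],[-17,42,0,0,0,0],[-17,42,0,0,0,0],[-17,42,0,0,0,0],[-17,42,0,0,0,0],[-17,42,0,0,0,0],[-17,42,0,0,0,0],[-17,42,0,0,0,0],[0,0,0,0,0,0]]' 0 10
```

```text
t: 30.25
eef_pos: [0.4893, 0.0386, 0.2035]
ee_rot: [3.138, -0.001, 2.686]
force: [0.7, 0.0, -0.1]
width: 0.0263
```

```bash
python3 -m jog '[[-8,26,0,0,0,0],[-7,26,-20,0,0,0],[0,0,-30,0,0,0],[0,0,-20,0,0,0],[0,0,0,0,0,0]]' 0 10
```

```text
t: 30.75
eef_pos: [0.474, 0.0946, 0.1341]
ee_rot: [3.132, 0.003, 2.691]
force: [-0.1, -0.3, -0.9]
width: 0.0261
```

```bash
python3 -m jog '[[-2,-3,-15,-0.009,0.004,0],[0,0,-15,0,0,0],[0,0,-6,0,0,0],[0,0,0,0,0,0]]' 0 10
python3 - <<'E'
from h import *
s=status.get_state(); c=T('wrist'); im=eyes.grab_frame('wrist'); cv2.imwrite('pics/w13.png',im)
p=s['eef_pos'];print(p,s['ee_rot'],'b4',proj(c,(.474,.0905,.022)),'foot',proj(c,p+[0,0,-.049]))
E
```

```text
t: 31.15
eef_pos: [0.4743, 0.0911, 0.1005]
ee_rot: [3.14, 0.006, 2.691]
force: [0.2, -0.4, 0.3]
width: 0.0265
[0.47430145 0.09109625 0.10046078] [3.14034806 0.00582413 2.69069205] b4 [278.50684886 209.59189144] foot [278.3240986  223.53798798]
```

View pics/w13.png

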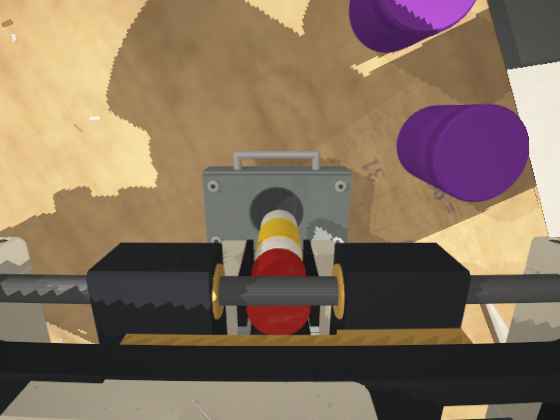

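The glue stick and bay 4 (centre about (276,213)) line up within 1–2 mm, so I'll lower it while holding this xy.

```bash
python3 -m jog '[[-1,0,-12,0,0,0],[-1,0,-10,0,0,0],[-1,0,-6,0,0,0],[0,0,0,0,0,0]]' 0 10
```

```text
t: 31.6
eef_pos: [0.4725, 0.0916, 0.0726]
ee_rot: [3.137, 0.008, 2.69]
force: [-0.6, 0.2, 0.5]
width: 0.0259
```

```bash
python3 -m jog '[[2,0,-5,0,0,0],[0,0,-5,0,0,0],[0,0,-5,0,0,0],[0,0,0,0,0,0]]' 0 10; python3 -m jog '[[0,0,-2,0,0,0],[0,0,-2,0,0,0]]'
```

```text
t: 32.0
eef_pos: [0.4749, 0.0917, 0.0564]
ee_rot: [3.137, 0.008, 2.691]
force: [-1.2, 0.1, -1.1]
width: 0.0259
t: 32.2
eef_pos: [0.4755, 0.092, 0.0526]
ee_rot: [3.136, 0.009, 2.691]
force: [-2.3, 1.2, 14.2]
width: 0.0261
```

```bash
python3 -m jog '[[0,0,1,0,0,0],[0,0,0,0,0,0]]' 0 10; python3 -m jog '[[0,0,0,0,0,0],[0,0,0,0,0,0],[0,0,0,0,0,0],[0,0,0,0,0,0],[0,0,0,0,0,0],[0,0,0,0,0,0],[0,0,0,0,0,0],[0,0,0,0,0,0]]' 1; python3 -m jog '[[0,0,20,0,0,0],[0,0,40,0,0,0],[0,0,45,0,0,0],[0,0,45,0,0,0],[10,40,0,0,0,0],[10,40,0,0,0,0],[10,40,0,0,0,0],[10,40,0,0,0,0],[5,20,0,0,0,0],[0,0,0,0,0,0]]' 1
python3 - <<'E'
from h import *
s=status.get_state(); c=T('wrist'); im=eyes.grab_frame('wrist'); cv2.imwrite('pics/w14.png',im)
print(s['eef_pos'],s['ee_rot'],s['width'])
for n,p in dict(jar=(.581,.308,.074),ink=(.543,.229,.094),oil=(.506,.154,.109),glue=(.4745,.0915,.1)).items(): print(n,proj(c,p).round(1))
im=eyes.grab_frame('scene'); cv2.imwrite('pics/sc14.png',im)
A=T('scene'); print('stamp,box start px', (552+.5)/3.3-.5+180,(141+.5)/3.3-.5+185)
d=cv2.absdiff(im,cv2.imread('pics/scene0.png')).max(2)
print('diff stamp',d[222:262,338:352].mean(),'box',d[203:223,362:382].mean())
E
```

```text
t: 32.4
eef_pos: [0.4758, 0.0922, 0.0538]
ee_rot: [3.136, 0.01, 2.691]
force: [0.4, 0.3, 0.1]
width: 0.0262
t: 33.2
eef_pos: [0.4757, 0.0922, 0.0539]
ee_rot: [3.136, 0.01, 2.691]
force: [-0.8, -0.7, 0.5]
width: 0.0837
t: 34.2
eef_pos: [0.5198, 0.2775, 0.2119]
ee_rot: [3.133, 0.01, 2.688]
force: [-1.1, -0.2, -0.1]
width: 0.0877
[0.51983505 0.27748272 0.21185486] [3.13313363 0.00959956 2.68825651] 0.08771740286731385
jar [237.8 242.6]
ink [230.5 158.7]
oil [223.7  51.2]
glue [223.3 -49.4]
stamp,box start px 346.92424242424244 227.37878787878788
diff stamp 43.11964285714286 box 7.45
```

View pics/w14.png

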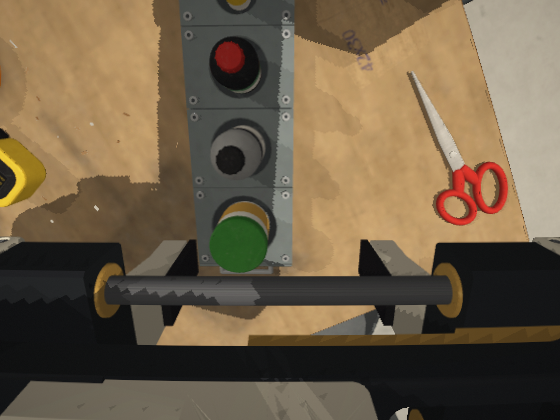

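View pics/sc14.png

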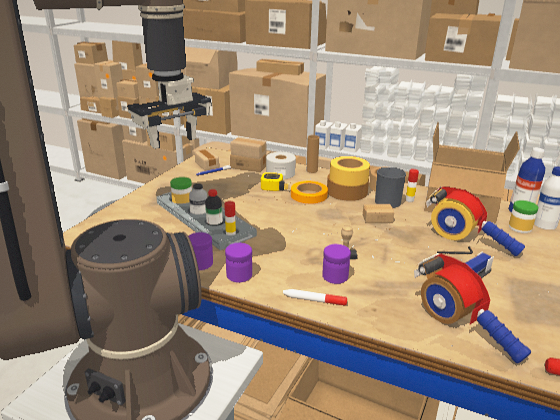

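All four stand upright in the rack, and the stamp (347,240) and box (378,214) are where they started; the pixel change at the stamp is the shadow moving. I'll check the glue stick numerically from the scene view, then hand in.

Run:
```python
from h import *
im=cv2.imread('pics/sc14.png'); A=T('scene'); h=cv2.cvtColor(im,cv2.COLOR_BGR2HSV)
k=cv2.inRange(h,(0,120,60),(8,255,255)); k[:, :222]=0;k[:,240:]=0;k[:190]=0;k[240:]=0
x,y,w,hh=cv2.boundingRect(k); print(x,y,w,hh,'top',onz(A,x+w/2-.5,y+w*.22,.1).round(4),'bay4 .4745 .0915')
s=status.get_state(); print(s['t'],s['force'],s['width']); workorder.job_done()
```

```text
224 201 12 16 top [0.473  0.0883 0.1   ] bay4 .4745 .0915
34.3 [ 0.17924199 -0.43889393 -0.40443857] 0.08757688076649965
the job is handed in; nothing more can be done
```

The jar, ink bottle, oil bottle and glue stick are in bays 1 to 4 in that order. Each was lowered until it touched the rack floor, then released. I handed the job in at about 34 s with the gripper open and clear; the hand-in gives no verdict.

| Thing | Bay | Last check against the hole centre |
|---|---|---|
| Jar | 1 | about 2–3 mm off (wrist camera) |
| Ink bottle | 2 | about 1 mm off (wrist camera) |
| Oil bottle | 3 | about 4 mm off (wrist camera) |
| Glue stick | 4 | about 3.5 mm off (scene camera only; mostly out of the last wrist view) |

- **Limits:** these offsets are inside the 11 mm limit. All four look upright in the last pictures. Floor contact came within about 1 mm of the expected height for all four; for the jar that height was known only to about 3 mm.
- **Bystanders:** the stamp and box are at the same place in the scene picture as at the start. A pixel-difference check flagged a change at the stamp. I put that down to the arm's shadow moving, because the stamp is still at the same pixels.
- **Disagreements:** the side camera read 3–13 mm too far along y, so I used the wrist and scene readings. The oil bottle gripped at 40.6 mm instead of 43 mm. I regripped it lower in case the fingers were on the slope, and the reading stayed the same.

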